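Prise open the tea caddy and work its portion plunger

TASK

Take the stainless measuring spoon and use its blade to lever up the tight flip-top lid of the blue caddy (do not prise the shut lid with the fingers), then swing the lid back until it stands upright or further. Press the plunger inside the caddy fully down to its stop and let it spring up, and finish with the spoon lying on the wooden board again and the lid open. Leave the teapot, coaster, honey dipper and milk jug where they are.

Things in the scene. Friction and masses are not known exactly. Their poses are not given: they have to be found in the camera images.
- stand: Fixed two-tier chrome stand, 420 mm wide (y). Origin at counter level under its middle; x points away from its front. Lower tier: x -100 to +100 mm, top at z 50. Upper tier, holding the teapot: set back, x -35 to +100, z 300 to 308, so it hangs over the rear half of the caddy. 12 mm posts at the rear corners (x 88, y +-200) with a slanting brace forward from each.
- caddy: Blue plastic caddy standing fast (cannot slide or tip) at the front of the lower tier: 110 mm deep (x), 100 mm wide (y), 100 mm high to its rim. Origin at the centre of its underside; x points from its front wall (outer face at x -55 mm) to its hinge side. Inside is a well 30 mm deep with 5 mm walls; the plunger stands in its centre.
- lid (a joint): Angle of the caddy's flip-top lid in rad: 0 shut, 1.57 upright, 1.85 fully back at its stop. A spring catch behind the front wall holds it shut (about 5 N upward at the lip to snap free); after that it swings with light friction and stays at any angle.
- lid_hinge (a point): Point on the lid's hinge axis (fixed to the caddy, middle of the width), caddy x +50 mm, z 104 mm; the axis runs along caddy y, and the lid's lip rises as it opens.
- lid_frame (a point): Frame of the lid: blue plate 8 mm thick, 100 mm wide, lying on the rim; at its front a thumb tab 50 mm wide juts out 21 mm beyond the front wall. Origin on the hinge axis; x points from tab to hinge (tab end at x -126 mm, front wall's outer face below x -105 mm when shut), underside at z -4 mm. A tongue hangs 18 mm below it at x -88 mm.
- lid_lip (a point): Middle of the lower front edge of the lid's tab, 126 mm from the hinge; moves with the lid.
- plunger (a joint): Travel of the grey plunger in m: 0 up, 0.012 down at its stop; a spring returns it (2 N at the top, 6 N at the stop).
- plunger_top (a point): Centre of the top of the round plunger head, 36 mm across, in the middle of the caddy, 6 mm below the rim (caddy z 94 mm) when up; 15 mm in front of a vertical plane through the front edge of the upper tier. Moves down with the plunger.
- spoon: Loose stainless measuring spoon, 177 mm long, 90 g, on the board, blade roughly away from the robot. Origin on its underside where grip and blade meet; x points to the blade tip, z up as it lies. Grip: bar 16 mm wide (y), 24 mm high (z 0 to 24), x -80 to 0. Blade: 20 mm wide, 4 mm thick, centred at z 12, x 0 to 55. Round bowl 44 mm across, 22 mm high, centred at x -100.
- spoon_tip (a point): Middle of the blade's end: spoon x 55 mm, z 12 mm.
- board: Fixed wooden board 200 mm (x) by 130 mm (y) by 15 mm thick on the counter, left or right of the stand's front. Origin at the centre of its underside.
- teapot: Bystander: white porcelain teapot on the upper tier, 108 mm across, 104 mm high, spout and handle along its y. Origin under its centre.
- coaster: Bystander: glass coaster 90 x 90 x 8 mm on the lower tier. Origin under its centre.
- dipper: Bystander: wooden honey dipper 140 mm long, head 32 mm thick, on the lower tier at the other end. Origin under its middle.
- jug: Bystander: white porcelain milk jug 76 mm across, 85 mm high, on the counter, across from the board. Origin under its centre.
Things that resemble listed ones, but are neither listed nor needed, are in the scene too. Leave any pink or purple look-alike of the spoon alone.

How it is judged:
On the way, in this order (a step that is already met when the one before it is completed fails the run):
1. the lid is levered free of its catch with the spoon pressing on it (open more than 0.15 rad) (value of joint lid above 0.15 rad and contact force between spoon and lid above 0.2 N), for 0.05 s.
2. the lid is swung back past upright or nearly so (more than 1.4 rad) (value of joint lid above 1.4 rad), for 0.2 s.
3. the plunger is pressed down to its stop (within 1.5 mm) (value of joint plunger above 0.0105 m), for 0.1 s.
At the end, for the whole second after the job is handed in: The lid stands open by more than 1.35 rad, the plunger has sprung back up (within 3 mm of the top), and the spoon rests still on the board, its origin within x -70 to +100 mm and y +-60 mm of the board's centre and 8 to 45 mm above the board's underside (value of joint lid above 1.35 rad and value of joint plunger below 0.003 m and x of spoon in the frame of board between -0.07 and 0.1 m and y of spoon in the frame of board between -0.06 and 0.06 m and z of spoon in the frame of board between 0.008 and 0.045 m and linear speed of spoon below 0.02 m/s and contact force between spoon and board above 0.2 N); the robot touches nothing.
It fails at once if the fingers push on the lid while it is still shut (under 0.15 rad) (value of joint lid below 0.15 rad and contact force between the fingers and lid above 2 N).
It fails at once if the teapot, coaster, honey dipper or jug is moved more than 30 mm or tipped ((distance of teapot from where it was at the start of the episode above 0.03 m or angle between teapot's own z axis and vertical above 0.4 rad) or (distance of coaster from where it was at the start of the episode above 0.03 m or angle between coaster's own z axis and vertical above 0.4 rad) or (distance of dipper from where it was at the start of the episode above 0.03 m or angle between dipper's own z axis and vertical above 0.4 rad) or (distance of jug from where it was at the start of the episode above 0.03 m or angle between jug's own z axis and vertical above 0.4 rad)).
It also fails if it takes over 72 s, if anything falls off the work surface, if the arm or the gripper's body presses on something with over 40 N, if the wrist force passes 120 N, or if a joint passes its speed limit or range.

ROBOT

A 6-joint arm with a two-finger parallel gripper is mounted at the origin on the work surface. World frame = base frame: x ahead of the robot, y to its left, z up, the work surface at z = 0. Lengths are in m, angles in rad, forces in N, time in s.
With the tool pointing down it reaches from about 0.375 to 0.9 m from the base axis. Payload 3.1 kg.
Tool frame: the origin (TCP) lies midway between the tips of the shut fingers; the grasp point (between the pads) lies 19 mm behind it; x points along the fingers, y is the direction in which the jaws open and shut, and the axes are right-handed (so a half turn about x gives the same grasp; the last joint's range is limited). The gripper opens to 87 mm and grips with 3 to 60 N. Pads are 19 mm wide; open, the fingers measure 117 mm over their backs; the gripper's body (75 mm by 190 mm) begins 51 mm behind the grasp point.
Start: joints at [1.01, 0.527, 1.433, -0, 1.181, -0.178], TCP at [0.233, 0.58, 0.223] pointing down, gripper open.
Joint ranges: [-3.08, 3.08], [-0.75, 2.2], [0.22, 2.44], [-1.43, 4.57], [0, 2.65], [-2.85, 2.85]. Speed limits (rad/s): [2.79, 2.79, 3.14, 3.14, 3.14, 3.14].

INTERFACE

Orientations are given as a 3x3 rotation matrix whose columns are the frame's x, y, z axes.
In Python, from bench import * gives the robot as it stands. Calls block until the motion is done:
- move_ptp(position, orientation): joint-space move of the TCP to a pose.
- move_l(position, max_speed=0.15, rotation=None): straight line of the TCP; rotation=None keeps the orientation; max_speed is the mean speed in m/s.
- set_joints(angles): joint-space move.
- ungrasp() and grab(grasp_force=None): open the fingers fully, or close them until they stop; grasp_force is the grip in N (None keeps the last).
- pause(seconds).
- ik(position, orientation): joint angles nearest the present ones, or None.
- get_image(name): name is "scene" or "top"; returns a dict with "color" (384x512x3 uint8, red, green, blue), "vfov" (degrees; the focal length in pixels is half the picture's height over the tangent of half this angle, whatever the lens; pixels are square), "cx", "cy" (the principal point, pixels), "xyz" and "attitude" of the camera in the world. Camera axes: x right, y up, looking along -z (the intrinsics and any distortion apply to the point x, -y, -z); pixel columns grow to the right and rows downward; lengths in m; the calibration is good to about 2 mm. A picture is of the moment at which its call begins. There is no depth.
A pose or a line that the arm cannot do raises PlanningError and nothing moves.
- hand_in(): hands the job in, once; it reports no verdict.
Readings, each from a call of its own:
- get_time(): time.
- get_qpos(): joint angles.
- get_qd(): joint speeds.
- get_effort(): joint torques, N m.
- get_eef_pos(): TCP position.
- get_eef_rot(): TCP orientation.
- get_ft_force(): force on the tool from outside, world axes, zero at the start.
- get_wrist_torque(): the same for the moment, N m.
- get_opening(): finger opening in m.
Only numpy, scipy, OpenCV 4.12 (cv2) and the standard library are available. Lean on these libraries where they do the work, as an engineer would, in place of code of your own. Each camera call takes 0.05 s, during which the arm holds its last target. There are 200 camera calls.

## Working session

There is one attempt and no reset: what is moved stays moved. The work goes in short steps, each a Python script; the robot and the scene stay as the last script left them, time stands still between calls to the robot, and variables do not carry over. Pictures are saved under pics/ and viewed, about 8 in all and at most 12, crops included, and the job is handed in when it is done.

```bash
ls; mkdir -p pics
python3 - <<'E'
from bench import *
import cv2
for n in("scene","top"):
    g=get_image(n);print(n,{k:(v if k!="color" else v.shape) for k,v in g.items()})
    cv2.imwrite(f"pics/{n}0.png",cv2.resize(g["color"][:,:,::-1],None,fx=1.5,fy=1.5,interpolation=cv2.INTER_CUBIC))
print(get_time())
E
```

```text
pics
scene {'color': (384, 512, 3), 'vfov': 42.21883963742638, 'cx': 252.3676468005447, 'cy': 187.25205696136427, 'xyz': array([ 0.38653908, -0.29653443,  1.4219174 ]), 'attitude': array([[ 0.88310629,  0.44449697, -0.15015236],
       [-0.46916734,  0.83821827, -0.27797867],
       [ 0.00229977,  0.31593129,  0.94877928]])}
top {'color': (384, 512, 3), 'vfov': 54.88198165494812, 'cx': 255.4840896828869, 'cy': 197.44366874684218, 'xyz': array([0.39494069, 0.05912241, 1.30504041]), 'attitude': array([[ 0.00482904,  0.98654448, -0.16342175],
       [-0.99996233,  0.00594271,  0.00632649],
       [ 0.00721253,  0.16338504,  0.98653601]])}
0.1
```

View pics/scene0.png

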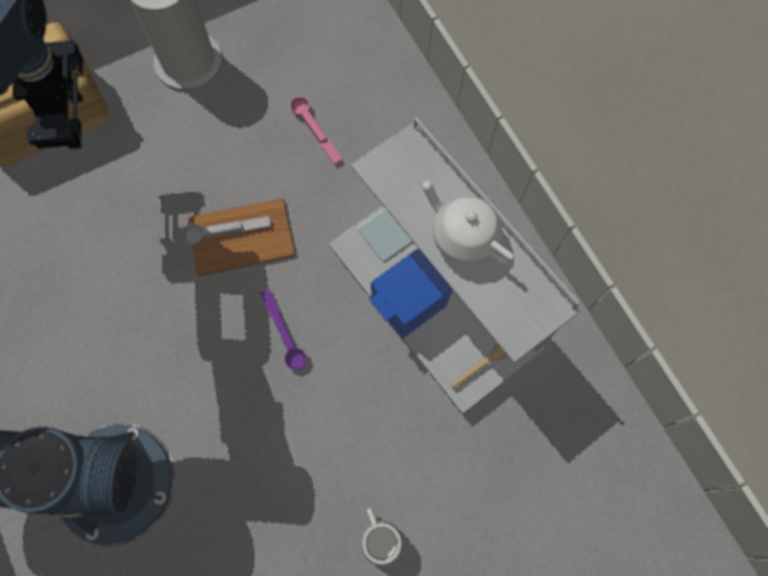

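View pics/top0.png

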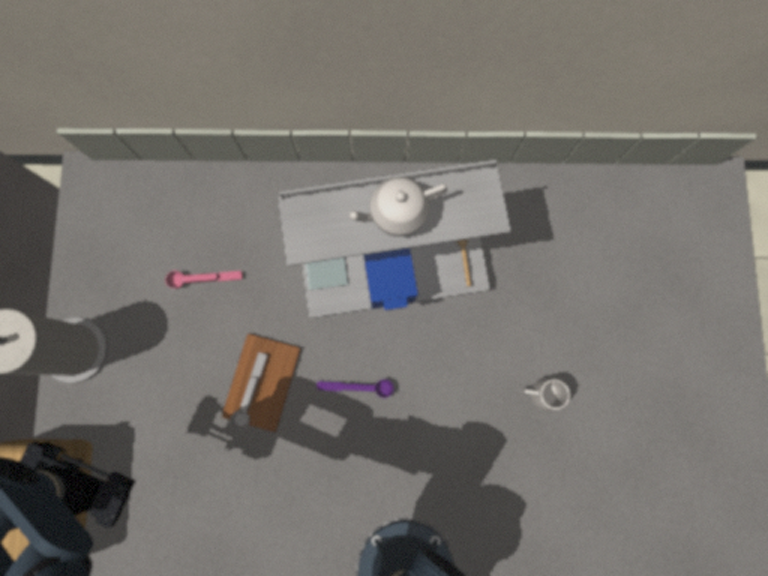

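Scene: the stainless spoon lies on the brown board, bowl near (193,235) and blade end near (270,222) in the scene view. The pink spoon (318,130) and purple spoon (283,330) are the look-alikes. The blue caddy is at (410,290). I'll enlarge the spoon and caddy in both views and measure their contours.

```bash
cat > h.py <<'E'
import numpy as np, cv2
from bench import *
def ray(g,px):
    f=g["color"].shape[0]/2/np.tan(np.radians(g["vfov"])/2)
    d=np.array([(px[0]-g["cx"])/f,-(px[1]-g["cy"])/f,-1.]); d=np.asarray(g["attitude"])@d
    return np.asarray(g["xyz"]),d/np.linalg.norm(d)
def plane(g,px,z):
    o,d=ray(g,px); return o+d*(z-o[2])/d[2]
def tri(g1,p1,g2,p2):
    o1,d1=ray(g1,p1);o2,d2=ray(g2,p2)
    s=np.linalg.lstsq(np.c_[d1,-d2],o2-o1,rcond=None)[0]
    a,b=o1+s[0]*d1,o2+s[1]*d2
    return (a+b)/2,np.linalg.norm(a-b)
def proj(g,P):
    f=g["color"].shape[0]/2/np.tan(np.radians(g["vfov"])/2)
    p=np.asarray(g["attitude"]).T@(np.asarray(P)-g["xyz"])
    return np.array([g["cx"]+f*p[0]/-p[2],g["cy"]-f*p[1]/-p[2]])
def big(m):
    n,l,s,c=cv2.connectedComponentsWithStats(m.astype(np.uint8)); i=1+np.argmax(s[1:,4]); return (l==i).astype(np.uint8)
def blue(g):
    h=cv2.cvtColor(g["color"],cv2.COLOR_RGB2HSV); return big((h[...,0]>108)&(h[...,0]<126)&(h[...,1]>150)&(h[...,2]>50))
def board(g):
    h=cv2.cvtColor(g["color"],cv2.COLOR_RGB2HSV).astype(int); x0,y0,x1,y1=(110,120,205,195) if g["xyz"][1]<-.1 else (135,215,210,295)
    m=np.zeros(h.shape[:2],bool); m[y0:y1,x0:x1]=((h[...,0]<20)&(h[...,1]>90))[y0:y1,x0:x1]; return big(m)
E
python3 - <<'E'
from h import *
C=[]
for n in("scene","top"):
    g=get_image(n);im=g["color"][:,:,::-1]
    b=board(g);hull=cv2.convexHull(cv2.findContours(b,0,2)[0][0])
    print(n,"board rect",cv2.boxPoints(cv2.minAreaRect(hull)).round(1).tolist())
    bl=blue(g);k=cv2.findContours(bl,0,2)[0][0];print("blue area",bl.sum(),cv2.approxPolyDP(k,2,True)[:,0].tolist())
    rs=(118,125,70,60) if n=="scene" else (143,218,70,75)
    rc=(240,160,70,75) if n=="scene" else (235,160,55,60)
    np.savez(f"{n}.npz",**g)
    for r in(rs,rc): C.append(cv2.resize(im[r[1]:r[1]+60,r[0]:r[0]+80],(400,300),interpolation=cv2.INTER_CUBIC)); print("crop origin",r[:2],"x5")
cv2.imwrite("pics/crop1.png",np.vstack([np.hstack(C[:2]),np.hstack(C[2:])]))
E
```

```text
scene board rect [[123.9000015258789, 144.1999969482422], [188.8000030517578, 131.6999969482422], [196.3000030517578, 170.60000610351562], [131.39999389648438, 183.10000610351562]]
blue area 1275 [[273, 171], [248, 189], [251, 193], [248, 200], [257, 212], [263, 209], [268, 215], [294, 197]]
crop origin (118, 125) x5
crop origin (240, 160) x5
top board rect [[147.1999969482422, 276.79998779296875], [164.39999389648438, 220.6999969482422], [200.10000610351562, 231.60000610351562], [182.89999389648438, 287.79998779296875]]
blue area 874 [[272, 171], [245, 174], [249, 200], [264, 204], [269, 203], [271, 198], [277, 195]]
crop origin (143, 218) x5
crop origin (235, 160) x5
```

View pics/crop1.png

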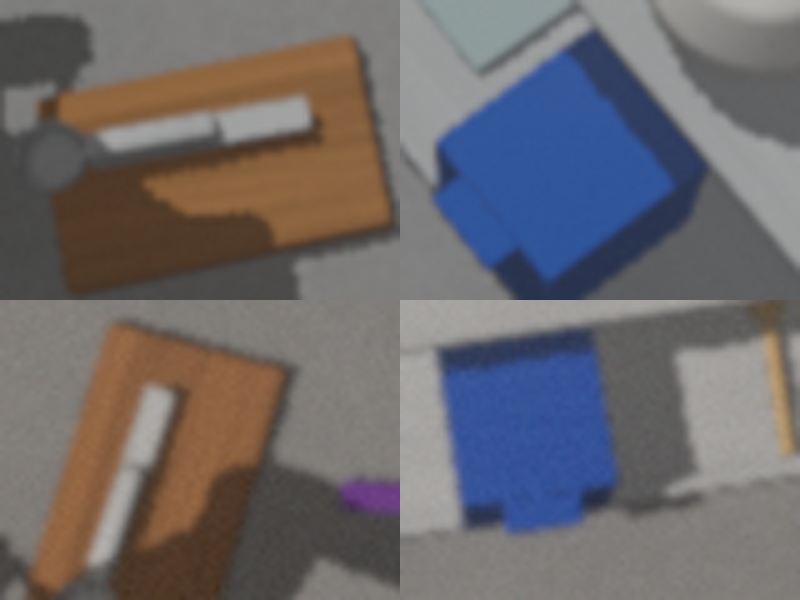

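Enlarged, the spoon with light grey metal on the board matches: blade end at crop (311,113)/(163,87), junction (218,127)/(137,166). It is neither pink nor purple. The lid's tab corners are at scene (37,200),(92,268) and top (108,230),(180,223). Next I'll triangulate these.

Run:
```python
from h import *
S=dict(np.load("scene.npz"));T=dict(np.load("top.npz"))
fs=lambda p,o:(np.array(p)+.5)/5-.5+np.array(o)
def t(n,a,oa,b,ob,z):
    p,e=tri(S,fs(a,oa),T,fs(b,ob)); ps=plane(S,fs(a,oa),z);pt=plane(T,fs(b,ob),z)
    print(n,p.round(4),"gap",round(e,4),"plane",z,ps[:2].round(4),pt[:2].round(4)); return (ps+pt)/2
a,b=(118,125),(143,218)
tip=t("tip",(311,113),a,(163,87),b,.029)
j=t("junction",(216,127),a,(137,166),b,.036)
t("board farR",(390,220),a,(287,70),b,.015);t("board farL",(350,37),a,(117,24),b,.015)
d=tip-j;print("yaw",np.degrees(np.arctan2(d[1],d[0])),np.linalg.norm(d[:2]))
a,b=(240,160),(235,160)
l=t("tabL",(37,200),a,(108,230),b,.151);r=t("tabR",(92,268),a,(180,223),b,.151)
fl=t("lidFL",(40,145),a,(63,207),b,.158);fr=t("lidFR",(147,283),a,(212,187),b,.158)
for p,q in((l,r),(fl,fr)):
    d=p-q;print(np.linalg.norm(d[:2]),"caddy yaw",np.degrees(np.arctan2(-d[0],d[1])),(p+q)/2)
for n,g in(("s",S),("t",T)):
    m=board(g);k=cv2.boxPoints(cv2.minAreaRect(cv2.convexHull(cv2.findContours(m,0,2)[0][0])))
    P=np.array([plane(g,c,.015) for c in k]);print(n,"board c",P.mean(0)[:2].round(4),np.linalg.norm(P-np.roll(P,1,0),axis=1).round(3))
# stand front edge, top view px(crop/1.5)
P=[plane(T,np.array(p)/1.5,.05) for p in((310,315),(490,290))];d=P[0]-P[1];print("stand front",P,np.degrees(np.arctan2(-d[0],d[1])))
```

```text
tip [0.4728 0.3246 0.0359] gap 0.0013 plane 0.029 [0.4726 0.3277] [0.4739 0.3261]
junction [0.4186 0.3373 0.0485] gap 0.0022 plane 0.036 [0.4178 0.3431] [0.42   0.3401]
board farR [0.4849 0.2404 0.0357] gap 0.0013 plane 0.015 [0.4857 0.2484] [0.487  0.2433]
board farL [0.5152 0.3569 0.0403] gap 0.0017 plane 0.015 [0.5167 0.3688] [0.5184 0.3628]
yaw -15.109683402019053 0.05635568712237162
tabL [0.5581 0.0494 0.1601] gap 0.0013 plane 0.151 [0.5587 0.0518] [0.5601 0.0493]
tabR [0.5654 0.0041 0.1542] gap 0.0021 plane 0.151 [0.5669 0.0049] [0.5648 0.0039]
lidFL [0.5742 0.0778 0.1533] gap 0.0 plane 0.158 [0.5735 0.0764] [0.5735 0.0777]
lidFR [ 0.5881 -0.0163  0.1524] gap 0.0007 plane 0.158 [ 0.5876 -0.0175] [ 0.5868 -0.0159]
0.04662768716836751 caddy yaw 7.956820711798422 [0.56260604 0.02750127 0.151     ]
0.09476330871052498 caddy yaw 8.296417640754633 [0.58033071 0.03016952 0.158     ]
s board c [0.4068 0.3324] [0.13  0.202 0.131 0.196]
t board c [0.4099 0.3315] [0.128 0.198 0.131 0.198]
stand front [array([0.55833369, 0.21772451, 0.05      ]), array([ 0.61870181, -0.1945637 ,  0.05      ])] 8.330175202511741
```

```bash
cat >> h.py <<'E'
Z=np.array([0,0,1.])
def fr(yaw,phi):  # tool z = spoon x; phi pitches fingers/blade tip forward-up
    s=np.array([np.cos(yaw),np.sin(yaw),0]);n=np.cross(Z,s)
    return np.c_[np.sin(phi)*s-np.cos(phi)*Z, n, np.cos(phi)*s+np.sin(phi)*Z]
YS=np.radians(-15.1); TIP=np.array([.4732,.3269,.027]); S0=TIP-.055*fr(YS,0)[:,2]; S0[2]=.015
GX=-.016; G=S0+GX*fr(YS,0)[:,2]; G[2]=.0185          # TCP at grasp
TT=np.array([-.0085,0,.055-GX])                        # blade tip in tool frame
YC=np.radians(8.2); C=fr(YC,0)[:,2]; H=np.array([.561,.0273,0])+.126*C; H[2]=.154
def tcp_for(tip,R): return tip-R@TT
def pry(th,r=.115,phi=None,off=.006):   # tip pose for lid angle th; off = distance of tip mid below hinge plane
    if phi is None: phi=np.radians(np.interp(th,[0,.7],[22,46]))
    u=-np.cos(th)*C+np.sin(th)*Z; nn=-np.sin(th)*C-np.cos(th)*Z
    R=fr(YC,phi); return tcp_for(H+r*u+off*nn,R),R
E
python3 - <<'E'
from h import *
S=dict(np.load("scene.npz"));T=dict(np.load("top.npz"))
fs=lambda p,o:(np.array(p)+.5)/5-.5+np.array(o)
b=plane(S,fs((55,158),(118,125)),.034);d=TIP-b;print("bowl",b,np.degrees(np.arctan2(d[1],d[0])),np.hypot(*d[:2]),"exp .155")
print("G",G,"H",H)
def show(n,p,R):
    q=ik(p,R);print(n,np.round(p,3),None if q is None else np.round(q,2))
show("above",G+[0,0,.1],fr(YS,0));show("grasp",G,fr(YS,0))
for th,r,o in((0,.175,.025),(0,.115,.02),(0,.115,.006),(.5,.115,.006),(1,.115,.006),(1.65,.115,.006)): show(th,*pry(th,r,None,o))
P=H-.05*C;P[2]=.132
for a in(30,40,50): show("plunger%d"%a,P,fr(YC,np.radians(a)))
E
```

```text
bowl [0.32403447 0.37093704 0.034     ] -16.447791921368957 0.15553011509515502 exp .155
G [0.40465144 0.34539582 0.0185    ] H [0.68571181 0.04527125 0.154     ]
above [0.405 0.345 0.119] [ 0.5   0.56  1.76 -0.    0.82 -0.81]
grasp [0.405 0.345 0.018] [ 0.5   0.73  1.81 -0.    0.6  -0.81]
0 [0.45  0.011 0.095] [-0.35  0.52  2.27  1.53  0.18  2.72]
0 [0.51 0.02 0.1 ] [-0.27  0.53  2.12  0.84  0.21 -2.79]
0 [0.51  0.02  0.114] [-0.27  0.49  2.11  0.7   0.24 -2.65]
0.5 [0.534 0.023 0.152] [-0.34  0.49  2.25  2.18  0.37  2.11]
1 [0.576 0.03  0.191] [-0.32  0.46  2.2   2.22  0.41  2.12]
1.65 [0.646 0.04  0.212] [-0.24  0.46  2.01  1.89  0.29  2.54]
plunger30 [0.636 0.038 0.132] [-0.2   0.56  1.9   0.74  0.25 -2.59]
plunger40 [0.636 0.038 0.132] [-0.23  0.59  2.02  2.08  0.27  2.33]
plunger50 [0.636 0.038 0.132] [-0.27  0.67  2.13  2.54  0.57  1.82]
```

```bash
sed -i 's/radians(-15.1)/radians(-15.7)/' h.py
python3 - <<'E'
from h import *
T=dict(np.load("top.npz"))
for p in((320,386),(376,388),(386,388),(397,388)): print("purple",plane(T,np.array(p)/1.5,.022).round(3))
import bench
for yaw in (-20,8,35):
  for phi in(15,30,40,50):
    for th,o in((0,.015),(.4,.006),(1.6,.006)):
      y=np.radians(yaw+0);R=fr(y,np.radians(phi))
      u=-np.cos(th)*C+np.sin(th)*Z; nn=-np.sin(th)*C-np.cos(th)*Z
      t=H+.115*u+o*nn; q=ik(tcp_for(t,R),R); bowl=t-R[:,2]*.177+R[:,0]*.012
      print(yaw,phi,th,None if q is None else np.round(q,2),"bowl",bowl.round(3))
E
```

```text
purple [0.399 0.194 0.022]
purple [0.395 0.066 0.022]
purple [0.395 0.044 0.022]
purple [0.395 0.018 0.022]
-20 15 0 [-0.07  0.5   1.99 -0.18  0.4  -1.14] bowl [0.414 0.086 0.082]
-20 15 0.4 [-0.07  0.4   1.93 -0.13  0.56 -1.19] bowl [0.421 0.087 0.136]
-20 15 1.6 [-0.03  0.42  1.6  -0.11  0.87 -1.19] bowl [0.525 0.102 0.212]
-20 30 0 [-0.03  0.58  2.16  4.17  0.19  0.84] bowl [0.433 0.079 0.04 ]
-20 30 0.4 [-0.02  0.45  2.1  -1.06  0.18 -0.23] bowl [0.44  0.08  0.094]
-20 30 1.6 [ 0.01  0.41  1.78 -0.39  0.48 -0.9 ] bowl [0.545 0.095 0.17 ]
-20 40 0 [0.01 0.69 2.25 3.61 0.51 1.43] bowl [0.452 0.073 0.016]
-20 40 0.4 [0.01 0.53 2.2  3.87 0.34 1.15] bowl [0.458 0.074 0.07 ]
-20 40 1.6 [ 0.04  0.45  1.89 -1.05  0.28 -0.24] bowl [0.563 0.089 0.146]
-20 50 0 [0.04 0.84 2.31 3.52 0.89 1.58] bowl [ 0.474  0.065 -0.004]
-20 50 0.4 [0.04 0.67 2.28 3.61 0.7  1.46] bowl [0.48  0.066 0.05 ]
-20 50 1.6 [0.06 0.51 1.98 4.21 0.36 0.81] bowl [0.585 0.081 0.126]
8 15 0 [-0.24  0.49  2.03  0.26  0.39 -2.18] bowl [0.406 0.006 0.082]
8 15 0.4 [-0.24  0.39  1.96  0.18  0.55 -2.09] bowl [0.412 0.006 0.13
[... 758 characters left out ...]
.066  0.136]
35 15 1.6 [-0.27  0.44  1.57  0.24  0.98 -2.57] bowl [ 0.546 -0.051  0.212]
35 30 0 [-0.5   0.59  2.1   1.19  0.5   2.52] bowl [ 0.451 -0.056  0.04 ]
35 30 0.4 [-0.49  0.47  2.05  0.94  0.58  2.82] bowl [ 0.458 -0.055  0.094]
35 30 1.6 None bowl [ 0.562 -0.04   0.17 ]
35 40 0 [-0.58  0.69  2.18  1.6   0.64  2.01] bowl [ 0.467 -0.044  0.016]
35 40 0.4 [-0.57  0.55  2.13  1.37  0.65  2.32] bowl [ 0.474 -0.044  0.07 ]
35 40 1.6 None bowl [ 0.578 -0.028  0.146]
35 50 0 [-0.66  0.82  2.23  1.79  0.85  1.7 ] bowl [ 0.486 -0.031 -0.004]
35 50 0.4 [-0.64  0.66  2.2   1.64  0.82  1.94] bowl [ 0.493 -0.03   0.05 ]
35 50 1.6 [-0.48  0.53  1.92  1.38  0.76  2.52] bowl [ 0.597 -0.015  0.126]
```

```bash
sed -i 's/\[0,.7\],\[22,46\]/[0,.3,1.6],[17,17,28]/' h.py
python3 - <<'E'
from h import *
R=fr(YS,0)
move_ptp(G+[0,0,.09],R); f0=get_ft_force(); move_l(G,.08); print("down",get_ft_force()-f0, get_eef_pos())
grab(60); print("open",get_opening()); f1=get_ft_force()
move_l(G+[0,0,.12],.15); print("lift",get_opening(),get_ft_force()-f0,get_time())
for i,n in enumerate(("scene","top")):
    g=get_image(n);np.savez(f"{n}1.npz",**g)
    t=get_eef_pos()+get_eef_rot()@TT; print(n,proj(g,t).round(1))
    c=proj(g,t).astype(int)-[50,40]; im=g["color"][max(c[1],0):c[1]+75,c[0]:c[0]+100,::-1]
    im=cv2.resize(im,(400,300),interpolation=cv2.INTER_CUBIC); cv2.imwrite(f"pics/g{i}.png",im); print("origin",c)
cv2.imwrite("pics/grasp.png",np.hstack([cv2.imread("pics/g0.png"),cv2.imread("pics/g1.png")]))
for th,r,o in((0,.18,.02),(0,.115,.02),(0,.115,.006),(.4,.115,.006),(1.,.115,.006),(1.6,.115,.006)):
    q=ik(*pry(th,r,None,o));print(None if q is None else np.round(q,2))
E
```

```text
down [-0.54203181 -0.38264496  0.48611614] [0.4052064  0.34632148 0.01895515]
open 0.015278901341078047
lift 0.015618042363255012 [-0.54036795  0.00612409 -0.6916955 ] 4.7667
scene [174.3 131.3]
origin [124  91]
top [167.3 233.1]
origin [117 193]
[-0.33  0.47  2.21  0.61  0.23 -2.62]
[-0.25  0.51  2.06  0.36  0.32 -2.3 ]
[-0.25  0.48  2.05  0.32  0.36 -2.26]
[-0.25  0.39  2.    0.26  0.48 -2.18]
[-0.23  0.34  1.92  0.29  0.53 -2.17]
[-0.2   0.38  1.81  0.33  0.5  -2.17]
```

View pics/grasp.png

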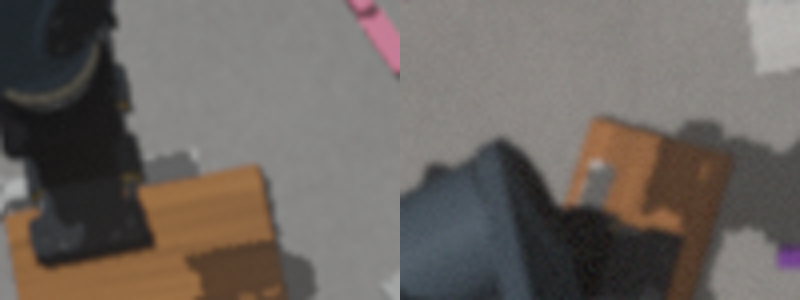

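The spoon is held. Its blade end shows at scene (173,131) and top (167,234), within 1 px of prediction. Next I'll move the blade to under the tab.

Run:
```python
from h import *
p,R=pry(0,.18,None,.022); move_ptp(p,R); f0=get_ft_force()
print(get_eef_pos()-p,get_time())
p,R=pry(0,.115,None,.022); move_l(p,.08,R); print("in",get_ft_force()-f0)
I=[]
for n in("scene","top"):
    g=get_image(n);np.savez(f"{n}2.npz",**g)
    t=get_eef_pos()+get_eef_rot()@TT; lip=H-.126*C-.004*Z
    print(n,"tip",proj(g,t).round(1),"lip",proj(g,lip).round(1))
    c=proj(g,lip).astype(int)-[40,30]; print(c)
    I.append(cv2.resize(g["color"][c[1]:c[1]+60,c[0]:c[0]+80,::-1],(400,300),interpolation=cv2.INTER_CUBIC))
cv2.imwrite("pics/ins.png",np.hstack(I))
```

```text
[ 2.85596915e-04  2.51732262e-04 -2.96301017e-05] 6.475
in [-0.0647318  -0.84682429 -0.45433731]
scene tip [255.  206.7] lip [252.1 207.1]
[212 177]
top tip [262.5 203.1] lip [263.2 205.4]
[223 175]
```

View pics/ins.png

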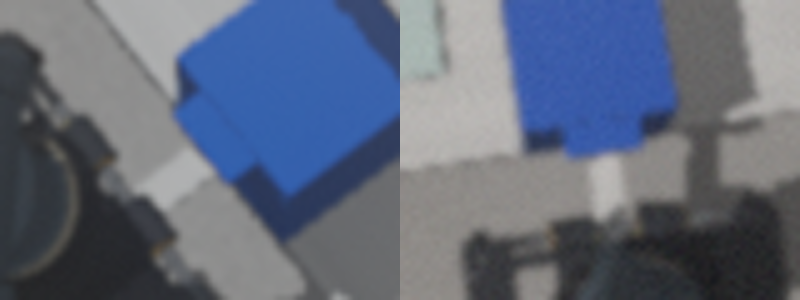

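The blade runs under the tab, centred, in both views: scene crop (200,170), top crop (605,160). Now I'll lever it up.

Run:
```python
from h import *
f0=get_ft_force()
for th,o in((0,.008),(.03,.006),(.06,.006),(.1,.006),(.15,.006),(.2,.006),(.25,.006),(.35,.006)):
    p,R=pry(th,.115,None,o); move_l(p,.06,R); print(th,(get_ft_force()-f0).round(2),get_opening(),round(get_time(),2))
I=[]
for n in("scene","top"):
    g=get_image(n);np.savez(f"{n}3.npz",**g)
    c=proj(g,H-.126*C).astype(int)-[40,30]
    I.append(cv2.resize(g["color"][c[1]:c[1]+60,c[0]:c[0]+80,::-1],(400,300),interpolation=cv2.INTER_CUBIC))
cv2.imwrite("pics/lift.png",np.hstack(I))
```

```text
0 [-0.62 -1.29 -0.13] 0.01515502751551637 7.92
0.03 [-1.11 -0.93 -2.77] 0.015588981015591639 8.18
0.06 [-0.89 -0.69  0.29] 0.01564110942324709 8.43
0.1 [-1.25 -1.09 -0.31] 0.01564617886468171 8.68
0.15 [-0.98 -0.61  0.02] 0.01547995868005516 8.93
0.2 [-1.5  -0.57 -1.06] 0.015526834442170002 9.18
0.25 [-1.04 -0.25  0.23] 0.015339216052025716 9.43
0.35 [ 0.23 -0.74 -0.23] 0.015207277827693221 9.76
```

View pics/lift.png

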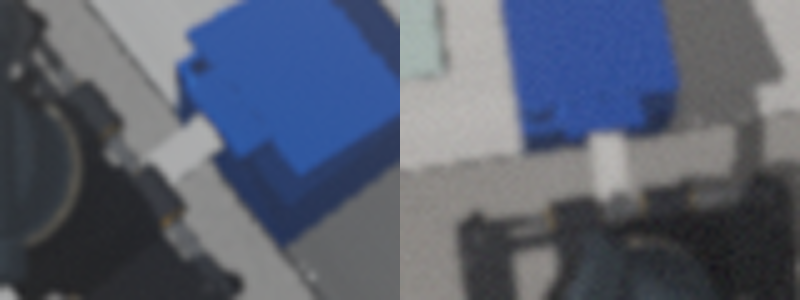

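The lid snapped free and follows the blade, with the tab raised in both views. I'll carry on along the arc, checking force.

Run:
```python
from h import *
f0=get_ft_force()
for th in np.arange(.5,1.66,.1):
    p,R=pry(th); move_l(p,.08,R); f=get_ft_force()-f0; print(round(th,2),f.round(2),round(get_time(),2))
    if np.linalg.norm(f)>12: print("STOP");break
pause(.3)
I=[]
for n in("scene","top"):
    g=get_image(n);np.savez(f"{n}4.npz",**g)
    c=proj(g,H-.126*C).astype(int)-[40,40]
    I.append(cv2.resize(g["color"][c[1]:c[1]+60,c[0]:c[0]+80,::-1],(400,300),interpolation=cv2.INTER_CUBIC))
cv2.imwrite("pics/open.png",np.hstack(I))
```

```text
0.5 [1.24 0.77 0.04] 10.21
0.6 [0.82 0.66 0.38] 10.49
0.7 [1.21 0.51 0.95] 10.78
0.8 [0.41 0.71 0.39] 11.07
0.9 [ 0.91 -0.08  0.85] 11.37
1.0 [ 0.08 -0.6   0.75] 11.66
1.1 [ 0.47  0.18 -1.26] 11.95
1.2 [0.57 0.14 0.59] 12.24
1.3 [0.76 0.03 0.07] 12.54
1.4 [ 0.91  0.12 -0.08] 12.84
1.5 [ 1.38  0.18 -0.33] 13.14
1.6 [ 0.38 -0.4   0.18] 13.44
```

View pics/open.png

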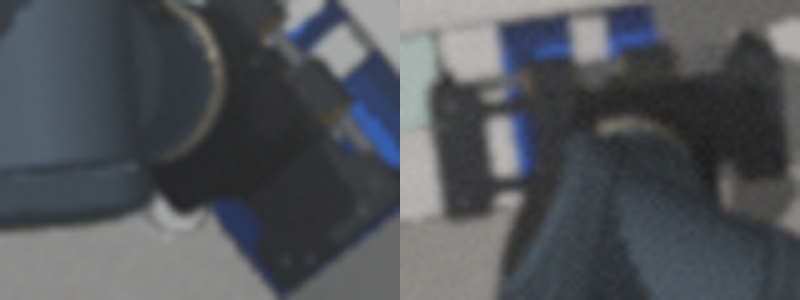

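The view shows the open well behind the blade and the lid standing back. I'll nudge it a little further, withdraw, and lay the spoon back where it came from.

Run:
```python
from h import *
f0=get_ft_force()
p,R=pry(1.68,.113,np.radians(28)); move_l(p,.06,R); pause(.2); print((get_ft_force()-f0).round(2))
move_l(p-.16*C,.15,R)
R0=fr(YS,0)
move_ptp(G+[0,0,.09],R0); f1=get_ft_force()
move_l(G+[0,0,.015],.1); move_l(G+[0,0,.0005],.03); print("place",(get_ft_force()-f1).round(2))
ungrasp(); move_l(G+[0,0,.12],.15); print(get_time())
# aside for viewing: toward the plunger pre-pose, but back and high
I=[]
for n in("scene","top"):
    g=get_image(n);np.savez(f"{n}5.npz",**g)
    I.append(cv2.resize(g["color"][100:250,110:310,::-1],(400,300),interpolation=cv2.INTER_CUBIC))
cv2.imwrite("pics/placed.png",np.hstack(I))
for a in(15,20,25,30):
  for r,z in((.05,.20),(.05,.132)):
    P=H-r*C;P[2]=z; q=ik(P,fr(YC,np.radians(a)));print(a,z,None if q is None else np.round(q,2))
```

```text
[-0.34 -0.68 -1.08]
place [-0.53 -1.89  0.61]
20.925
15 0.2 [-0.15  0.48  1.64  0.11  0.78 -1.93]
15 0.132 [-0.15  0.58  1.69  0.13  0.62 -1.96]
20 0.2 [-0.17  0.46  1.71  0.17  0.65 -2.  ]
20 0.132 [-0.17  0.57  1.76  0.22  0.49 -2.06]
25 0.2 [-0.18  0.45  1.77  0.27  0.52 -2.11]
25 0.132 [-0.18  0.56  1.83  0.39  0.36 -2.23]
30 0.2 [-0.2   0.44  1.84  0.45  0.4  -2.28]
30 0.132 [-0.2   0.56  1.9   0.74  0.25 -2.59]
```

View pics/placed.png

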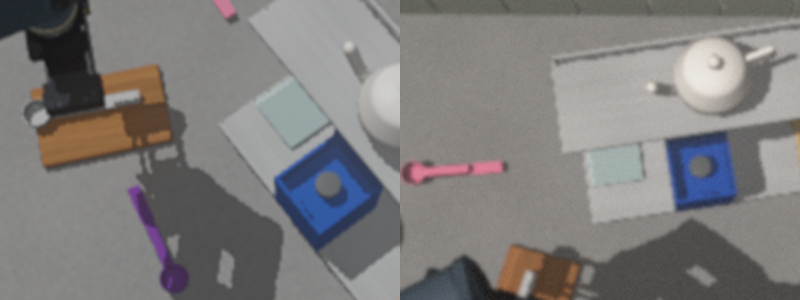

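The spoon lies on the board again: scene crop (30–140, 98–115). The lid is back under the tier and the plunger head is exposed at scene crop (328,184), top crop (701,167). I'll triangulate it and press with the shut fingertips, tilted.

Run:
```python
from h import *
S=dict(np.load("scene5.npz"));T=dict(np.load("top5.npz"))
a,b=np.array([328,184])/2-.25+[110,100],np.array([301,167])/2-.25+[110,100]
print("tri",tri(S,a,T,b),plane(S,a,.144),plane(T,b,.144),"model",H-.05*C)
P=(plane(S,a,.144)+plane(T,b,.144))/2
if np.linalg.norm((P-(H-.05*C))[:2])>.012: raise SystemExit("disagree")
P=(P+H-.05*C)/2+.003*C
R=fr(YC,np.radians(25)); at=lambda z,k=0:np.r_[(P-k*C)[:2],z]
grab(20)
move_ptp(at(.24,.09),R); move_l(at(.175),.12); f0=get_ft_force()
move_l(at(.150),.05)
for z in np.arange(.148,.124,-.002):
    move_l(at(z),.03); f=get_ft_force()-f0; print(round(z,3),get_eef_pos()[2].round(4),f.round(2))
    if f[2]>14: break
pause(.4); print((get_ft_force()-f0).round(2))
move_l(at(.175),.08); move_l(at(.24,.09),.15); print(get_time())
```

```text
tri (array([0.63159862, 0.03683618, 0.15412675]), np.float64(0.00044887019144041607)) [0.6337863  0.03952034 0.144     ] [0.63345    0.03663159 0.144     ] model [0.63622299 0.0381398  0.154     ]
0.148 0.1485 [0.08 0.01 1.08]
0.146 0.1464 [0.06 0.16 1.62]
0.144 0.1442 [0.27 1.48 2.31]
0.142 0.1422 [ 0.99 -0.35  2.96]
0.14 0.1402 [ 1.07 -0.44  3.36]
0.138 0.1382 [1.   0.66 3.52]
0.136 0.1363 [0.52 0.75 5.21]
0.134 0.1358 [-3.05  0.62 12.46]
0.132 0.1355 [-8.65  0.7  22.32]
[-7.47  0.84 22.14]
29.8583
```

The force rose from about 2 to 5 N over 12 mm, then went stiff at 22 N, so the plunger reached its stop. Now I'll clear the arm and check.

Run:
```python
from h import *
move_ptp(np.array([.40,-.25,.30]),fr(YC,0))
I=[]
for n in("scene","top"):
    g=get_image(n);np.savez(f"{n}6.npz",**g)
    I.append(cv2.resize(g["color"][100:295,110:370,::-1],(400,300),interpolation=cv2.INTER_CUBIC))
cv2.imwrite("pics/final.png",np.hstack(I)); print(get_time())
```

```text
31.1583
```

View pics/final.png

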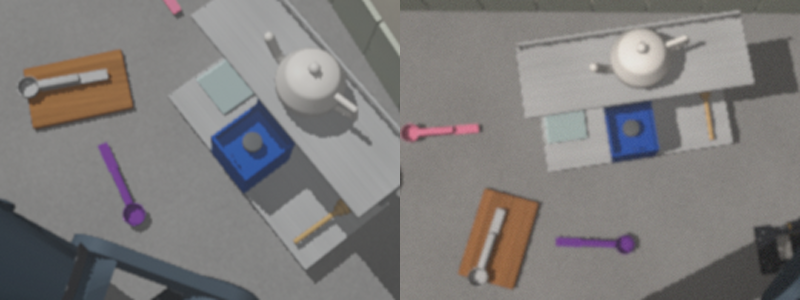

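```bash
python3 -c "
from bench import *
pause(.3);hand_in();print(get_time())"
```

```text
the job is handed in; nothing more can be done
the job is handed in; nothing more can be done
```

The job is handed in at about 31.5 s of the 72 s. No verdict was reported.

**What I did:** I levered the lid free with the spoon's blade under the tab and pushed it back along the arc to a commanded 1.68 rad. I then laid the spoon back where it had been and pressed the plunger with the shut, tilted fingertips. The spring force rose from about 2 to 5 N over 12 mm, then the stop took 22 N.

**Last check:** both views show the spoon on the board and the plunger head exposed in the open well. The teapot, coaster and dipper look unmoved, and the pink and purple look-alikes look untouched.

**Not confirmed or in disagreement:**
- **Lid angle:** the lid stands hidden under the upper tier, so its final angle rests on the commanded path, not a measurement.
- **Plunger return:** I did not measure that it sprung fully back up.
- **Jug:** it was outside the last crop. The hand stopped above it at z = 0.30 m, and the jug is 85 mm high.
- **Heights:** two-view heights disagreed with the text by 7–25 mm for the board and spoon. I used the text's heights for the grasp. The spoon's thickness between the fingers and the blade tip, seen within 1 px of prediction, agreed with that.

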